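# Swing out the folding hook and hang the nickel ring gauge

## Task

Swing the folded brass hook on the small teak display flap all the way out, square to the flap, then lift the nickel ring gauge out of its rest and hang it by its hoop on the hook, between the flap and the upturned tip. Let go so that it hangs there at rest with the hook still out, and leave the copper-coloured gauge in its own rest.

Things in the scene. Friction and masses are not known exactly. Their poses are not given: they have to be found in the camera images.
- hook (a joint): folding brass hook on the far face of an upright teak flap (95 mm wide, 20 thick, top 165 mm above the counter). Swings level about an upright pin 18 mm out from that face. 0: folded along the flap; grows as it swings out, counter-clockwise from above, to a stop at 1.57 rad, square to the flap. Starts at 0 to 0.25. Friction (about 1 N at the tip) holds it where left.
- hook_tip (a point): outer end of the hook's level round arm (10 mm thick), on its centre line, 140 mm above the counter. x: along the arm, outward from the hinge pin, which is 120 mm back along -x; z up. A ball on the turned-up end tops out 16 mm above the centre line. Folded, the arm's outer 60 mm stands free past the flap's side edge, clear to push from behind or pinch.
- nickel_grip (a point): silvery nickel gauge, 115 mm tall, 0.1 kg: upright hoop (hole 53 mm, bar 7 mm) on a foot 46 x 8 mm, flat handle on top (14 wide, 8 thick, 45 mm tall). Foot sits 16 mm deep in a slotted teak rest; lifts straight up. Point: mid-handle, 12 mm below its top, 63 mm above the hole's centre. x: through the hoop, across the 8 mm; z up. Hung, it is 42 mm above the arm's centre line.
- coppery_grip (a point): a gauge of the same shape and size as the nickel one but reddish copper-coloured, standing in a like teak rest; to be left alone. The point and axes lie as on the nickel one: on the handle, 12 mm below its top.
Things that resemble listed ones, but are neither listed nor needed, are in the scene too. There is more than one size of the part that bears nickel_grip; the job needs the largest.

How it is judged:
On the way, in this order (a step that is already met when the one before it is completed fails the run):
1. the hook is swung out square to the flap (value of joint hook above 1.3 rad), for 0.2 s.
2. the nickel gauge's hoop is on the swung-out hook (value of joint hook above 1.3 rad and x of nickel_grip in the frame of hook_tip between -0.112 and -0.004 m and y of nickel_grip in the frame of hook_tip between -0.025 and 0.025 m and z of nickel_grip in the frame of hook_tip between 0.028 and 0.05 m), for 0.2 s.
At the end, for the whole second after the job is handed in: The hook is out to at least 1.3 rad; the nickel gauge, released, hangs by its hoop on the arm between hinge and tip (handle point 28 to 50 mm above the arm's centre line, within 25 mm sideways, tilt under 0.5 rad); the copper-coloured gauge is within 20 mm of its start (all of step 2 and velocity of joint hook below 0.1 rad/s and angle between nickel_grip's own z axis and vertical below 0.5 rad and distance of coppery_grip from where it was at the start of the episode below 0.02 m); the robot touches nothing.
It fails at once if the copper-coloured gauge is moved more than 20 mm (distance of coppery_grip from where it was at the start of the episode above 0.02 m).
It also fails if it takes over 58 s, if anything falls off the work surface, if the arm or the gripper's body presses on something with over 40 N, if the wrist force passes 120 N, or if a joint passes its speed limit or range.

## Robot

A 6-joint arm with a two-finger parallel gripper is mounted at the origin on the work surface. World frame = base frame: x ahead of the robot, y to its left, z up, the work surface at z = 0. Lengths are in m, angles in rad, forces in N, time in s.
With the tool pointing down it reaches from about 0.35 to 0.875 m from the base axis. Payload 15.5 kg.
Tool frame: the origin (TCP) lies at the very end of the fingers, on their centre line; the grasp point (between the pads) lies 19 mm behind it; z points along the fingers, y is the line along which they close (so a half turn about z gives the same grasp; the last joint's range is limited). The gripper opens to 85 mm and grips with 20 to 120 N. Pads are 22 mm wide; open, the fingers measure 114 mm over their backs; the gripper's body (76 mm by 85 mm) begins 54 mm behind the grasp point. The pads swing forward as they close: fully open they stand 13 mm farther back than shut.
Start: joints at [-1.208, 0.494, 1.345, -0, 1.302, -0.096], TCP at [0.276, -0.561, 0.231] pointing down, gripper open.
Joint ranges: [-2.91, 2.91], [-0.82, 2.16], [0.22, 2.67], [-1.22, 4.37], [0.12, 2.79], [-3.08, 3.08]. Speed limits (rad/s): [1.89, 1.89, 2.57, 3.01, 3.01, 3.01].

## Interface

Orientations are given as a unit quaternion [x, y, z, w].
In Python, from bench import readout, vision, ctrl, recognise gives the robot as it stands.
- The arm moves only by the shell command python3 -m crank 'ROWS'. ROWS is JSON, a list of rows, each an object with "hand": the opening in per cent of the stroke, from 0 (shut) to 100 (fully open); "slide": the shift along the world's x, y, z in m, a list of three; "turn": the turn, a rotation vector about the world's x, y, z in degrees, a list of three. A call has 1 to 12 rows; each row shifts and turns the commanded pose from where the row before left it; what a row does not reach is not made up. A row lasts 1/8 s, in which the tool goes at most 62.5 mm and 10.7 degrees, less where a joint would pass 70% of its speed; a pose out of reach is approached as far as the arm can. A call with a gripper value outside its range is refused whole. The fingers move at their own pace and stop on an object; the grip force is fixed at half the most. Time passes only in rows, so rows that do not move let the fingers close. It gives the time, the measured TCP pose, the force, the opening and the grip force at its end, in the units of the state.
- readout.get_state(): the state, without advancing time (a new reading comes with each control period).
- vision.snapshot(name): name is "scene" or "top"; returns a dict with "color" (480x640x3 uint8, red, green, blue), "fov_y" (degrees; the focal length in pixels is half the picture's height over the tangent of half this angle, whatever the lens; pixels are square), "cx", "cy" (the principal point, pixels), "R" (3x3) and "t" (3): a world point X has camera coordinates R X + t. Camera axes: x right, y down, z forward; pixel columns grow to the right and rows downward; lengths in m; the calibration is good to about 2 mm. A picture is of the moment at which its call begins. There is no depth.
- ctrl.hand_in(): hands the job in; it is judged then, once.
Trained networks look in a picture, given as the dict that the camera call returned (one of the last four; its "shot" number tells which), for a name from the list of things; names that differ only in an ending like _2 or _b are one class to them, and where a whole thing is asked for, a point or a joint stands for the part that bears it (a point fixed in the world has none). Each returns a list of dicts, best first, with "confidence" (0 to 1); they miss things now and then, are a little off and sometimes report something else, mostly with a low value. They report only what shows in the picture. A call takes as long as a camera call. They do not tell look-alikes from the thing itself.
- recognise(query, picture): "location" ([column, row] in pixels, amid what is visible of it).
The state is a dict: "t": time; "joints": joint angles; "dq": joint speeds; "joint_efforts": joint torques, N m; "eef_pos": TCP position; "tool_rot": TCP orientation; "force": force on the tool from outside, world axes, zero at the start; "ft_torque": the same for the moment, N m; "width": finger opening in m; "finger_force": force on a finger pad.
Only numpy, scipy, OpenCV 4.12 (cv2) and the standard library are available. Lean on these libraries where they do the work, as an engineer would, in place of code of your own. Each camera call takes 0.05 s, during which the arm holds its last target. There are 200 camera calls.

## Working session

There is one attempt and no reset: what is moved stays moved. The work goes in short steps, Python scripts to look and compute and a shell command to move; the robot and the scene stay as the last step left them, time stands still between calls to the robot, and variables do not carry over. Pictures are saved under pics/ and viewed, at most 10 in all, crops included, and the job is handed in when it is done.

```bash
ls; mkdir -p pics; python3 - <<'E'
from bench import readout, vision, recognise
import cv2,pickle
S={}
for n in("scene","top"):
    s=vision.snapshot(n);S[n]=s
    cv2.imwrite(f"pics/{n}0.png",s["color"][:,:,::-1])
    print(n,s["fov_y"],s["cx"],s["cy"],s["R"],s["t"])
    for q in("hook","hook_tip","nickel_grip","coppery_grip"):
        print(q,[(r["location"],round(r["confidence"],2)) for r in recognise(q,s)])
pickle.dump(S,open("s0.pkl","wb"))
print(readout.get_state())
E
```

```text
pics
scene 47.80130440933619 315.39080675809697 242.3200901762527 [[-0.85679699  0.51558043  0.00870336]
 [ 0.3311796   0.56313808 -0.75709681]
 [-0.39524549 -0.64579588 -0.65324473]] [ 0.40631306 -0.11968897  1.20475778]
hook [([282.4, 178.0], 0.6)]
hook_tip [([279.4, 178.9], 0.62)]
nickel_grip [([425.2, 433.6], 0.63), ([395.0, 358.7], 0.61), ([441.4, 342.7], 0.57), ([283.5, 180.8], 0.49)]
coppery_grip [([338.6, 300.6], 0.79)]
top 42.616136704133396 329.3230366076772 242.79100800689287 [[ 1.96706382e-03 -9.99750339e-01 -2.22573632e-02]
 [-9.94863573e-01  2.96102547e-04 -1.01224424e-01]
 [ 1.01205742e-01  2.23421548e-02 -9.94614612e-01]] [0.07952234 0.50800261 1.1575312 ]
hook [([433.9, 244.5], 0.91)]
hook_tip [([439.9, 243.2], 0.64)]
nickel_grip [([219.9, 281.9], 0.76), ([214.9, 235.1], 0.68), ([170.9, 227.3], 0.68)]
coppery_grip [([293.6, 235.1], 0.66)]
{'t': 0.5, 'joints': array([-1.20846084e+00,  4.93653884e-01,  1.34553548e+00, -4.10014646e-05,
        1.30251921e+00, -9.55425189e-02]), 'dq': array([ 0.00039652, -0.00083053, -0.00057493, -0.00100767, -0.00055842,
       -0.00068162]), 'joint_efforts': array([ 6.15841018e-04, -8.81431317e+01, -3.84035361e+01,  1.07578883e-04,
        1.87465237e-03,  6.30987188e-05]), 'eef_pos': array([ 0.27623593, -0.56061093,  0.2312314 ]), 'tool_rot': array([ 9.73906495e-01,  2.26949630e-01, -2.73003340e-05, -5.48168580e-05]), 'force': array([-0.12307246,  0.38389319, -0.30858201]), 'ft_torque': array([0.01134297, 0.00307568, 0.03288421]), 'finger_force': 0.0, 'width': 0.08533308445299004}
```

View pics/scene0.png

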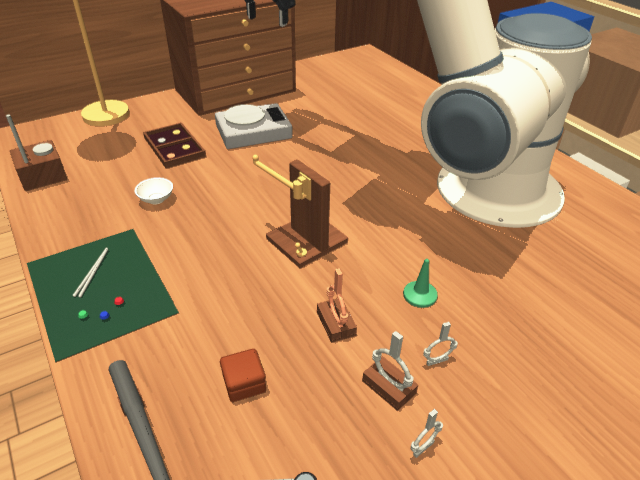

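View pics/top0.png

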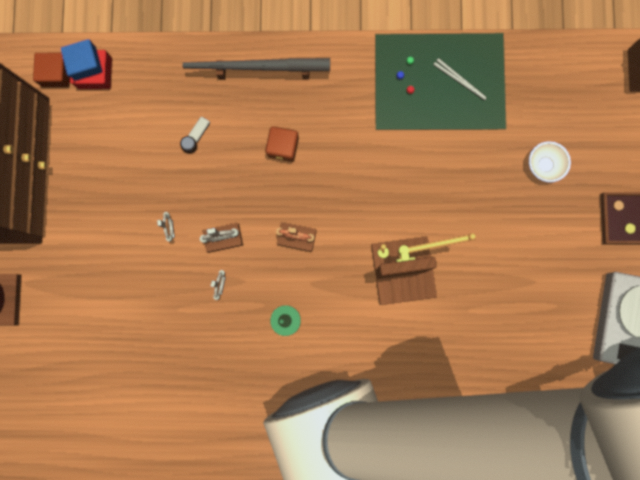

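The silvery candidates are scene (395,365) / top (221,236), in a teak rest; scene (440,345) / top (218,285), small and lying free; and scene (427,433) / top (167,228), small and lying free. The first fits: it is the largest and the only one in a rest. I'll confirm with an enlarged crop. The hook arm runs from top (403,253) to its tip at (472,237).

```bash
python3 - <<'E'
import pickle,cv2,numpy as np
S=pickle.load(open("s0.pkl","rb"))
a=S["top"]["color"][215:310,150:310,::-1];b=S["top"]["color"][215:310,350:510,::-1]
c=S["scene"]["color"][250:410,310:470,::-1];d=S["scene"]["color"][140:300,230:390,::-1]
r=lambda x,w,h:cv2.resize(x,(w,h),interpolation=cv2.INTER_CUBIC)
cv2.imwrite("pics/crop0.png",np.vstack([np.hstack([r(a,400,238),r(b,400,238)]),np.hstack([r(c,360,360),r(d,360,360),np.zeros((360,80,3),np.uint8)])]))
E
```

```text
(no output)
```

View pics/crop0.png

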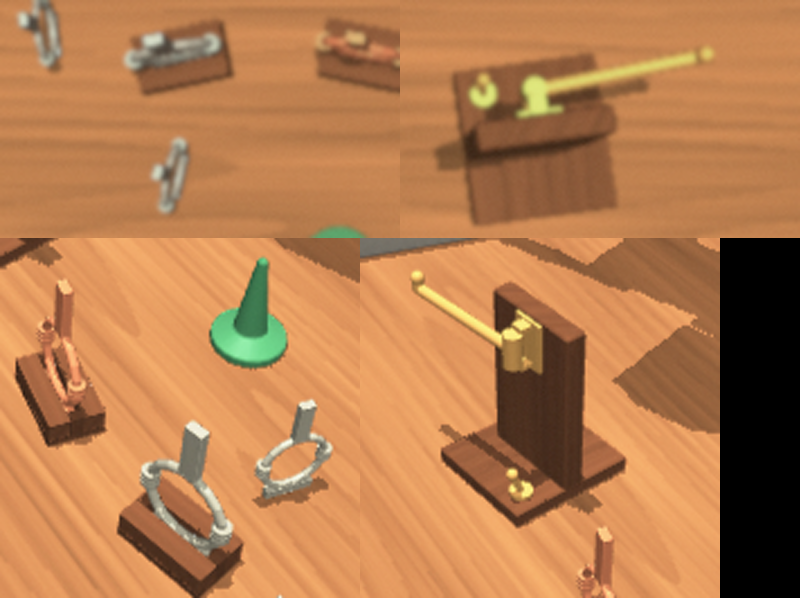

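The crop confirms it: the nickel gauge in its rest (handle top at top-view (211,232), scene (397,335)) is the largest silver one. The other two are smaller and have no rest.

```bash
cat > h.py <<'E'
import numpy as np
def f(s): return 240/np.tan(np.radians(s["fov_y"])/2)
def ray(s,p):
    R=np.array(s["R"]);t=np.array(s["t"])
    return -R.T@t, R.T@np.array([(p[0]-s["cx"])/f(s),(p[1]-s["cy"])/f(s),1])
def atz(s,p,z):
    o,d=ray(s,p); return o+d*(z-o[2])/d[2]
def tri(s1,p1,s2,p2):
    A=[];b=[]
    for s,p in((s1,p1),(s2,p2)):
        o,d=ray(s,p);d=d/np.linalg.norm(d);P=np.eye(3)-np.outer(d,d);A.append(P);b.append(P@o)
    A=np.vstack(A);b=np.hstack(b);x=np.linalg.lstsq(A,b,rcond=None)[0]
    return x,np.linalg.norm(A@x-b)
def proj(s,X):
    c=np.array(s["R"])@X+s["t"]; return c[:2]/c[2]*f(s)+[s["cx"],s["cy"]]
E
python3 - <<'E'
import pickle;from h import *
np.set_printoptions(precision=4,suppress=True)
S=pickle.load(open("s0.pkl","rb"));T=S["top"];C=S["scene"]
t=lambda x,y:(x/2.5+150,y/2.5+215); u=lambda x,y:((x-400)/2.5+350,y/2.5+215)
c=lambda x,y:(x/2.25+310,(y-238)/2.25+250); d=lambda x,y:((x-360)/2.25+230,(y-238)/2.25+140)
print("nick top",tri(T,t(153,42),C,c(196,430)))
print("copper top",tri(T,t(355,40),C,c(65,286)))
tip,e=tri(T,u(706,53),C,d(417,279));print("ball",tip,e, atz(T,u(706,53),.15))
print("barrel top",tri(T,u(536,88),C,d(517,337)), atz(T,u(536,88),.152))
print("flap top corners?",atz(T,u(474,152),.165),atz(T,u(613,128),.165),atz(T,u(480,120),.165),atz(T,u(610,105),.165))
print("nickel hoop ends",atz(T,t(131,60),.055),atz(T,t(214,45),.055))
print("nickel rest top corners",atz(T,t(142,93),.02),atz(T,t(231,75),.02),atz(T,t(222,22),.02))
print("base edge",atz(T,u(455,72),.0),atz(T,u(472,222),.0),atz(T,u(615,207),.0))
E
```

```text
nick top (array([0.519 , 0.289 , 0.1166]), np.float64(0.0006763648769300941))
copper top (array([0.52  , 0.1443, 0.118 ]), np.float64(0.00035426425372133563))
ball [ 0.5065 -0.1687  0.1468] 0.0008055826531975913 [ 0.5067 -0.1684  0.15  ]
barrel top (array([ 0.4804, -0.0502,  0.1502]), np.float64(0.003627972741066555)) [ 0.4824 -0.0515  0.152 ]
flap top corners? [ 0.4379 -0.0081  0.165 ] [ 0.4541 -0.1017  0.165 ] [ 0.4595 -0.0123  0.165 ] [ 0.4697 -0.1     0.165 ]
nickel hoop ends [0.5123 0.319  0.055 ] [0.5237 0.2563 0.055 ]
nickel rest top corners [0.4903 0.3179 0.02  ] [0.5044 0.2488 0.02  ] [0.5459 0.2566 0.02  ]
base edge [ 0.5086 -0.0033  0.    ] [ 0.3913 -0.0159  0.    ] [ 0.4032 -0.127   0.    ]
```

```bash
python3 -m crank '[{"hand":0,"slide":[0.021,0.0455,0],"turn":[0,0,0]},{"hand":0,"slide":[0.021,0.0455,0],"turn":[0,0,0]},{"hand":0,"slide":[0.021,0.0455,0],"turn":[0,0,0]},{"hand":0,"slide":[0.021,0.0455,0],"turn":[0,0,0]},{"hand":0,"slide":[0.021,0.0455,0],"turn":[0,0,0]},{"hand":0,"slide":[0.021,0.0455,0],"turn":[0,0,0]},{"hand":0,"slide":[0.021,0.0455,0],"turn":[0,0,0]},{"hand":0,"slide":[0.021,0.0455,0],"turn":[0,0,0]},{"hand":0,"slide":[0.021,0.0455,0],"turn":[0,0,0]},{"hand":0,"slide":[0,0,0],"turn":[0,0,0]}]'
```

```text
t: 1.75
eef_pos: [0.4661, -0.1485, 0.2314]
tool_rot: [0.973, 0.229, 0.0, -0.0]
force: [0.3, -1.4, 0.5]
width: 0.0
finger_force: 0.0
```

```bash
python3 - <<'E'
from bench import vision,readout
from h import *
import cv2
p=readout.get_state()["eef_pos"];print(p)
ims=[]
for n in("scene","top"):
    s=vision.snapshot(n);im=np.ascontiguousarray(s["color"][:,:,::-1])
    q=proj(s,p);print(n,q)
    x,y=(int(v) for v in q);x=min(max(x,80),560);y=min(max(y,80),400)
    ims.append(cv2.resize(im[y-80:y+80,x-80:x+80],(400,400),interpolation=cv2.INTER_CUBIC))
cv2.imwrite("pics/push1.png",np.hstack(ims))
pin=np.array([.482,-.051])
for th in np.radians(np.arange(-78,9,8.6)):
    u=np.array([np.cos(th),np.sin(th)]);n=np.array([-u[1],u[0]]);print(np.degrees(th).round(1),(pin+.095*u-.02*n).round(4))
E
```

```text
[ 0.46613709 -0.14848912  0.23137784]
scene [277.45399089 116.58099751]
top [471.06794954 255.96491073]
-78.0 [ 0.4822 -0.1481]
-69.4 [ 0.4967 -0.147 ]
-60.8 [ 0.5109 -0.1437]
-52.2 [ 0.5244 -0.1383]
-43.6 [ 0.537 -0.131]
-35.0 [ 0.5483 -0.1219]
-26.4 [ 0.5582 -0.1112]
-17.8 [ 0.5663 -0.0991]
-9.2 [ 0.5726 -0.0859]
-0.6 [ 0.5768 -0.072 ]
8.0 [ 0.5789 -0.0576]
```

View pics/push1.png

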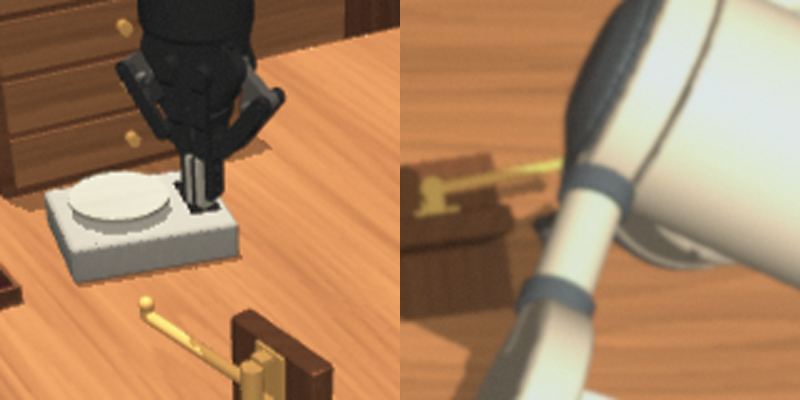

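The hook is free at (147,303) in the left crop and the closed fingers are behind it, clear of the flap. I'll lower them and sweep along the arc.

```bash
python3 -m crank '[{"hand":0,"slide":[0,0,-0.053],"turn":[0,0,0]},{"hand":0,"slide":[0,0,-0.053],"turn":[0,0,0]},{"hand":0,"slide":[0.016,0,0],"turn":[0,0,0]},{"hand":0,"slide":[0.0145,0.001,0],"turn":[0,0,0]},{"hand":0,"slide":[0.014,0.0033,0],"turn":[0,0,0]},{"hand":0,"slide":[0.0135,0.0055,0],"turn":[0,0,0]},{"hand":0,"slide":[0.0126,0.0073,0],"turn":[0,0,0]},{"hand":0,"slide":[0.0113,0.009,0],"turn":[0,0,0]},{"hand":0,"slide":[0.0099,0.0107,0],"turn":[0,0,0]},{"hand":0,"slide":[0.008,0.012,0],"turn":[0,0,0]},{"hand":0,"slide":[0.0063,0.013,0],"turn":[0,0,0]},{"hand":0,"slide":[0.004,0.014,0],"turn":[0,0,0]}]'
python3 -m crank '[{"hand":0,"slide":[0.002,0.007,0],"turn":[0,0,0]},{"hand":0,"slide":[0,0,0],"turn":[0,0,0]}]'
cat > look.py <<'E'
import sys,cv2
from bench import vision,readout
from h import *
# look.py out X Y Z
out=sys.argv[1];X=np.array([float(v) for v in sys.argv[2:5]]);ims=[]
for n in("scene","top"):
    s=vision.snapshot(n);im=np.ascontiguousarray(s["color"][:,:,::-1])
    x,y=(int(v) for v in proj(s,X));x=min(max(x,80),560);y=min(max(y,80),400)
    print(n,"origin",x-80,y-80,"scale 2.5")
    ims.append(cv2.resize(im[y-80:y+80,x-80:x+80],(400,400),interpolation=cv2.INTER_CUBIC))
cv2.imwrite(out,np.hstack(ims))
E
python3 look.py pics/push2.png 0.56 -0.06 0.14
```

```text
t: 3.35
eef_pos: [0.5756, -0.0744, 0.1252]
tool_rot: [0.974, 0.227, 0.0, 0.0]
force: [-0.7, -0.8, -0.6]
width: 0.0002
finger_force: 0.8
t: 3.6
eef_pos: [0.5775, -0.0678, 0.1253]
tool_rot: [0.974, 0.227, 0.0, -0.0]
force: [-0.0, 0.0, -0.5]
width: -0.0002
finger_force: 0.0
scene origin 175 119 scale 2.5
top origin 328 126 scale 2.5
```

View pics/push2.png

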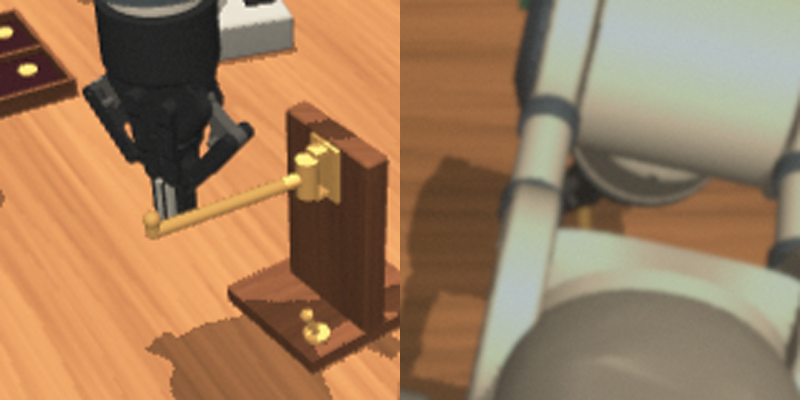

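The hook is nearly out, with its ball at scene pixel (235,208) and the finger behind it. I'll push gently until it meets the stop.

```bash
python3 - <<'E'
import pickle;from h import *
s=pickle.load(open("s0.pkl","rb"))["scene"]
b=atz(s,(235.4,207.8),.148);print(b,np.degrees(np.arctan2(b[1]+.051,b[0]-.482)))
E
python3 -m crank '[{"hand":0,"slide":[0,0.005,0],"turn":[0,0,0]},{"hand":0,"slide":[0,0.004,0],"turn":[0,0,0]},{"hand":0,"slide":[0,0,0],"turn":[0,0,0]}]'
```

```text
[ 0.60349698 -0.04512063  0.148     ] 2.77044149346784
t: 4.08
eef_pos: [0.5773, -0.0591, 0.1253]
tool_rot: [0.974, 0.227, -0.0, -0.0]
force: [-0.1, -0.8, 0.6]
width: -0.0001
finger_force: 0.1
```

```bash
for i in 1 2; do python3 -m crank '[{"hand":0,"slide":[0,0.002,0],"turn":[0,0,0]},{"hand":0,"slide":[0,0,0],"turn":[0,0,0]}]' | sed -n '2p;4p'; done
python3 - <<'E'
from bench import vision,recognise
import cv2
s=vision.snapshot("scene");print(recognise("hook_tip",s)[:2])
# yellow ball: leftmost bright-yellow pixels in window
import numpy as np
w=s["color"][180:240,200:300].astype(int);m=(w[:,:,0]>170)&(w[:,:,2]<110)&(w[:,:,0]-w[:,:,2]>90)
w2=(w[:,:,1]>w[:,:,0]*.75)&m
ys,xs=np.nonzero(w2);i=np.argsort(xs)[:25];print(xs[i].mean()+200,ys[i].mean()+180,len(xs),xs.min()+200)
E
```

```text
eef_pos: [0.5773, -0.0572, 0.1252]
force: [0.5, -1.1, 0.3]
eef_pos: [0.5772, -0.0557, 0.1253]
force: [-0.9, -6.9, 0.6]
[{'location': [277.3, 197.6], 'confidence': 0.6}]
243.6 210.48 141 238
```

The stop is reached (7 N). I'll back off, lift and go above the nickel gauge, turning −15.4°.

```bash
python3 -m crank '[{"hand":0,"slide":[0,-0.03,0],"turn":[0,0,0]},{"hand":0,"slide":[0,0,0.05],"turn":[0,0,0]},{"hand":0,"slide":[0,0,0.065],"turn":[0,0,0]},{"hand":60,"slide":[-0.008,0.055,0],"turn":[0,0,-5.1]},{"hand":60,"slide":[-0.008,0.055,0],"turn":[0,0,-5.1]},{"hand":60,"slide":[-0.008,0.055,0],"turn":[0,0,-5.2]},{"hand":60,"slide":[-0.008,0.053,0],"turn":[0,0,0]},{"hand":60,"slide":[-0.008,0.053,0],"turn":[0,0,0]},{"hand":60,"slide":[-0.008,0.053,0],"turn":[0,0,0]},{"hand":60,"slide":[-0.01,0.05,0],"turn":[0,0,0]},{"hand":60,"slide":[0,0,0],"turn":[0,0,0]}]'
python3 look.py pics/nick1.png 0.519 0.289 0.14
```

```text
t: 6.05
eef_pos: [0.5182, 0.2919, 0.2376]
tool_rot: [0.995, 0.096, -0.0, -0.0]
force: [0.5, -0.2, -0.3]
width: 0.051
finger_force: 0.0
scene origin 319 244 scale 2.5
top origin 128 149 scale 2.5
```

View pics/nick1.png

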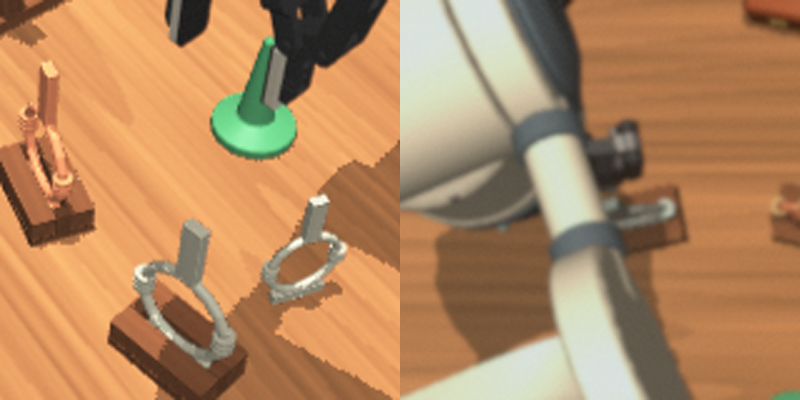

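The gripper is straddling above the nickel gauge, whose handle is at crop (195,235), and the copper one is clear. I'll lower and grip, and measure the hook from the top camera.

```bash
python3 -m crank '[{"hand":60,"slide":[0.001,-0.003,-0.04],"turn":[0,0,0]},{"hand":60,"slide":[0,0,-0.04],"turn":[0,0,0]},{"hand":60,"slide":[0,0,-0.04],"turn":[0,0,0]},{"hand":60,"slide":[0,0,-0.03],"turn":[0,0,0]},{"hand":60,"slide":[0,0,0],"turn":[0,0,0]},{"hand":0,"slide":[0,0,0],"turn":[0,0,0]},{"hand":0,"slide":[0,0,0],"turn":[0,0,0]},{"hand":0,"slide":[0,0,0],"turn":[0,0,0]},{"hand":0,"slide":[0,0,0],"turn":[0,0,0]}]'
python3 - <<'E'
from bench import vision
from h import *
import cv2
s=vision.snapshot("top");w=s["color"][150:280,360:500].astype(int)
m=(w[:,:,0]>140)&(w[:,:,0]-w[:,:,2]>85)&(w[:,:,1]>w[:,:,0]*.78)
n,l,st,ce=cv2.connectedComponentsWithStats(m.astype(np.uint8))
print([(st[i],ce[i].round(1)) for i in range(1,n) if st[i][4]>8])
k=1+np.argmax(st[1:,4]);ys,xs=np.nonzero(l==k)
for y in range(ys.min(),ys.max()+1,4): 
    v=xs[ys==y];print(y+150,v.min()+360,v.max()+360,atz(s,(v.mean()+360,y+150),.14).round(4))
E
python3 look.py pics/grip1.png 0.519 0.289 0.1
```

```text
t: 7.28
eef_pos: [0.521, 0.2859, 0.0889]
tool_rot: [0.996, 0.094, 0.001, -0.0]
force: [0.4, -0.7, 7.6]
width: 0.0129
finger_force: 59.6
[(array([ 31,  29,  19,  82, 423], dtype=int32), array([39.2, 74. ])), (array([18, 95, 10, 12, 80], dtype=int32), array([ 22.7, 101.2]))]
179 393 393 [ 0.6088 -0.0341  0.14  ]
183 392 395 [ 0.6017 -0.0349  0.14  ]
187 392 395 [ 0.5946 -0.0348  0.14  ]
191 392 396 [ 0.5875 -0.0356  0.14  ]
195 393 396 [ 0.5804 -0.0365  0.14  ]
199 393 397 [ 0.5733 -0.0373  0.14  ]
203 394 398 [ 0.5662 -0.0389  0.14  ]
207 395 398 [ 0.5592 -0.0398  0.14  ]
211 395 399 [ 0.5521 -0.0406  0.14  ]
215 396 400 [ 0.5451 -0.0422  0.14  ]
219 396 400 [ 0.538  -0.0422  0.14  ]
223 397 401 [ 0.531  -0.0438  0.14  ]
227 398 401 [ 0.524  -0.0446  0.14  ]
231 398 402 [ 0.517  -0.0454  0.14  ]
235 399 402 [ 0.51   -0.0462  0.14  ]
239 399 403 [ 0.503 -0.047  0.14 ]
243 400 404 [ 0.496  -0.0487  0.14  ]
247 400 407 [ 0.489  -0.0512  0.14  ]
251 400 408 [ 0.4821 -0.052   0.14  ]
255 402 408 [ 0.4751 -0.0537  0.14  ]
259 399 407 [ 0.4682 -0.0502  0.14  ]
scene origin 316 263 scale 2.5
top origin 133 152 scale 2.5
```

View pics/grip1.png

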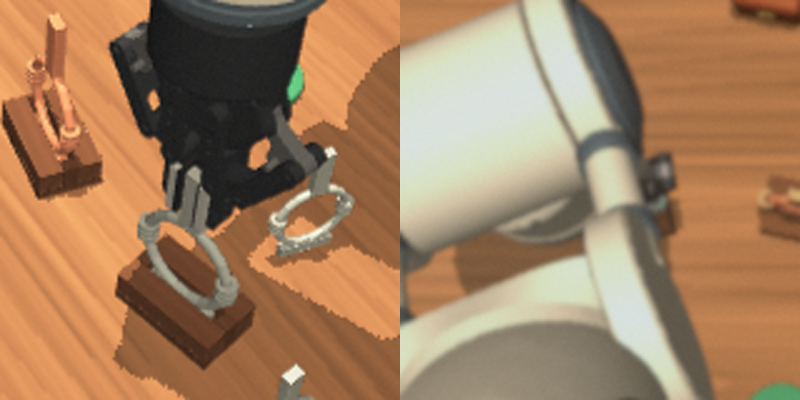

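Gripped on the handle (width 13 mm, 60 N). The hook arm lies at about 7.5°, tip near (0.601, −0.035). I'll lift straight up, then carry the gauge above and outside the tip.

```bash
python3 -m crank '[{"hand":0,"slide":[0,0,0.015],"turn":[0,0,0]},{"hand":0,"slide":[0,0,0.025],"turn":[0,0,0]},{"hand":0,"slide":[0,0,0.05],"turn":[0,0,0]},{"hand":0,"slide":[0,0,0.056],"turn":[0,0,0]},{"hand":0,"slide":[0.022,-0.052,0],"turn":[0,0,-3.2]},{"hand":0,"slide":[0.022,-0.052,0],"turn":[0,0,0]},{"hand":0,"slide":[0.022,-0.052,0],"turn":[0,0,0]},{"hand":0,"slide":[0.022,-0.052,0],"turn":[0,0,0]},{"hand":0,"slide":[0.022,-0.052,0],"turn":[0,0,0]},{"hand":0,"slide":[0.020,-0.054,0],"turn":[0,0,0]},{"hand":0,"slide":[0,0,0],"turn":[0,0,0]},{"hand":0,"slide":[0,0,0],"turn":[0,0,0]}]'
python3 look.py pics/carry.png 0.62 -0.03 0.16
```

```text
t: 8.93
eef_pos: [0.65, -0.0283, 0.2344]
tool_rot: [0.998, 0.066, 0.0, -0.0]
force: [-0.7, 0.4, -0.6]
width: 0.0126
finger_force: 58.8
scene origin 149 129 scale 2.5
top origin 311 90 scale 2.5
```

View pics/carry.png

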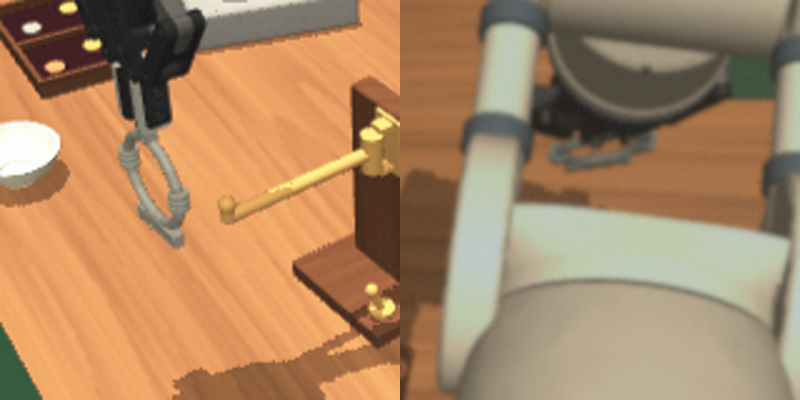

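```bash
python3 - <<'E'
import pickle;from h import *
S=pickle.load(open("s0.pkl","rb"));C=S["scene"];T=S["top"]
print("pred",proj(C,np.array([.652,-.028,.187])),"meas 210.6 201; top pred",proj(T,np.array([.652,-.028,.187])),"ball pred",proj(C,np.array([.601,-.035,.149])),"meas 239.8 211")
print("tri",tri(C,(210.6,201),T,(392.2,150)), "knobs",atz(T,(374.2,152),.187),atz(T,(410.2,148),.187))
E
```

```text
pred [209.30486235 203.06331869] meas 210.6 201; top pred [391.41553981 148.09033507] ball pred [239.3139917  210.05731913] meas 239.8 211
tri (array([ 0.64862301, -0.02934346,  0.18876993]), np.float64(0.0005678691270456078)) knobs [0.64538301 0.00100672 0.187     ] [ 0.65203494 -0.05957037  0.187     ]
```

The hoop centre is at (0.649, −0.029, 0.188), as predicted. I'll lower to the threading height and slide in over the tip.

```bash
python3 -m crank '[{"hand":0,"slide":[0,0,-0.022],"turn":[0,0,0]},{"hand":0,"slide":[0,0,-0.020],"turn":[0,0,0]},{"hand":0,"slide":[0,0,0],"turn":[0,0,0]},{"hand":0,"slide":[-0.019,-0.0025,0],"turn":[0,0,0]},{"hand":0,"slide":[-0.019,-0.0025,0],"turn":[0,0,0]},{"hand":0,"slide":[-0.019,-0.0025,0],"turn":[0,0,0]},{"hand":0,"slide":[-0.02,-0.0025,0],"turn":[0,0,0]},{"hand":0,"slide":[-0.02,-0.0025,0],"turn":[0,0,0]},{"hand":0,"slide":[0,0,0],"turn":[0,0,0]}]'
python3 -m crank '[{"hand":0,"slide":[0,0,-0.01],"turn":[0,0,0]},{"hand":0,"slide":[0,0,-0.01],"turn":[0,0,0]},{"hand":0,"slide":[0,0,-0.004],"turn":[0,0,0]},{"hand":0,"slide":[0,0,0],"turn":[0,0,0]}]'
python3 look.py pics/hang.png 0.56 -0.04 0.15
```

```text
t: 10.15
eef_pos: [0.5527, -0.0404, 0.1931]
tool_rot: [0.998, 0.067, 0.0, 0.0]
force: [-0.2, -0.4, -1.0]
width: 0.0128
finger_force: 58.8
t: 10.65
eef_pos: [0.5533, -0.0408, 0.1672]
tool_rot: [0.998, 0.067, -0.001, -0.0]
force: [0.3, -0.1, -0.4]
width: 0.0129
finger_force: 58.8
scene origin 180 120 scale 2.5
top origin 317 125 scale 2.5
```

View pics/hang.png

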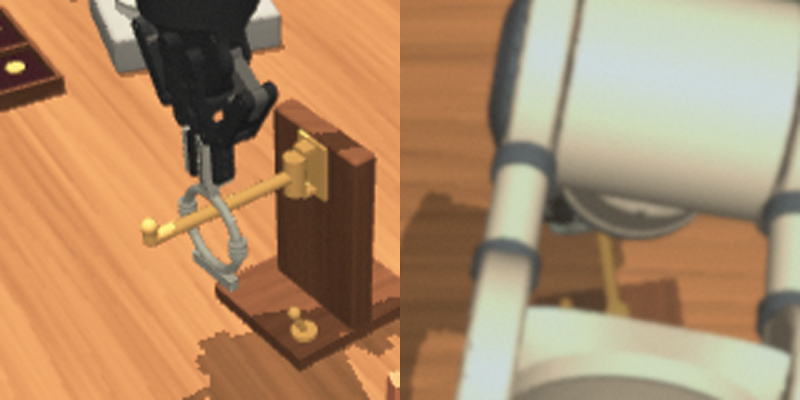

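The hoop is threaded on the arm, just above contact. The arm passes through the hoop near crop (210,205), with the ball outside at (150,230). I'll lower until it touches.

```bash
for i in 1 2 3; do python3 -m crank '[{"hand":0,"slide":[0,0,-0.0015],"turn":[0,0,0]},{"hand":0,"slide":[0,0,0],"turn":[0,0,0]}]' | sed -n '2p;4p'; done
```

```text
eef_pos: [0.5533, -0.0409, 0.1663]
force: [0.3, -0.1, -1.6]
eef_pos: [0.5533, -0.0408, 0.1647]
force: [0.7, 0.3, -1.2]
eef_pos: [0.5533, -0.0408, 0.1632]
force: [0.1, 0.5, -1.0]
```

```bash
for i in 1 2; do python3 -m crank '[{"hand":0,"slide":[0,0,-0.0015],"turn":[0,0,0]},{"hand":0,"slide":[0,0,0],"turn":[0,0,0]}]' | sed -n '2p;4p'; done
```

```text
eef_pos: [0.5534, -0.0409, 0.1617]
force: [-0.3, -0.9, -0.4]
eef_pos: [0.5536, -0.0409, 0.1609]
force: [-3.2, 0.7, 9.9]
```

Contact at 10 N. I'll ease 0.5 mm, open, then retreat upward.

```bash
python3 -m crank '[{"hand":0,"slide":[0,0,0.0005],"turn":[0,0,0]},{"hand":25,"slide":[0,0,0],"turn":[0,0,0]},{"hand":50,"slide":[0,0,0],"turn":[0,0,0]},{"hand":60,"slide":[0,0,0],"turn":[0,0,0]},{"hand":60,"slide":[0,0,0],"turn":[0,0,0]},{"hand":60,"slide":[0,0,0.02],"turn":[0,0,0]},{"hand":60,"slide":[0,0,0.04],"turn":[0,0,0]},{"hand":60,"slide":[0,0,0.05],"turn":[0,0,0]},{"hand":60,"slide":[0,-0.05,0.02],"turn":[0,0,0]},{"hand":60,"slide":[0,-0.05,0],"turn":[0,0,0]},{"hand":60,"slide":[0,-0.05,0],"turn":[0,0,0]},{"hand":60,"slide":[0,0,0],"turn":[0,0,0]}]'
python3 -m crank '[{"hand":60,"slide":[0,0,0],"turn":[0,0,0]},{"hand":60,"slide":[0,0,0],"turn":[0,0,0]},{"hand":60,"slide":[0,0,0],"turn":[0,0,0]},{"hand":60,"slide":[0,0,0],"turn":[0,0,0]},{"hand":60,"slide":[0,0,0],"turn":[0,0,0]},{"hand":60,"slide":[0,0,0],"turn":[0,0,0]},{"hand":60,"slide":[0,0,0],"turn":[0,0,0]},{"hand":60,"slide":[0,0,0],"turn":[0,0,0]},{"hand":60,"slide":[0,0,0],"turn":[0,0,0]},{"hand":60,"slide":[0,0,0],"turn":[0,0,0]},{"hand":60,"slide":[0,0,0],"turn":[0,0,0]},{"hand":60,"slide":[0,0,0],"turn":[0,0,0]}]' >/dev/null
python3 look.py pics/done.png 0.56 -0.04 0.15
```

```text
t: 13.5
eef_pos: [0.5531, -0.1939, 0.2905]
tool_rot: [0.998, 0.065, -0.0, 0.0]
force: [-0.0, 0.5, -0.3]
width: 0.0511
finger_force: 0.0
scene origin 180 120 scale 2.5
top origin 317 125 scale 2.5
```

View pics/done.png

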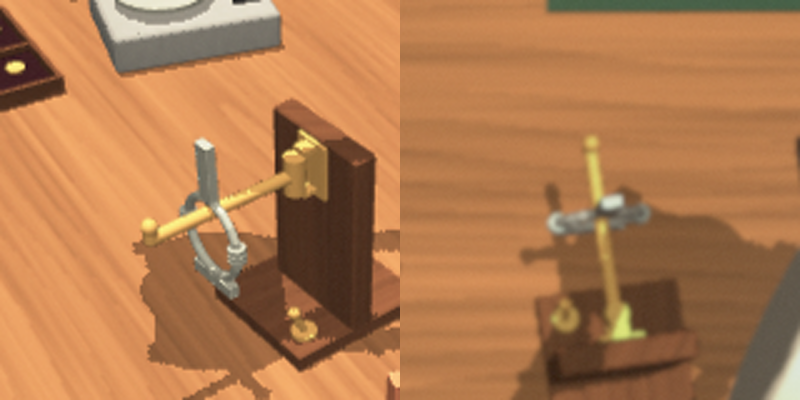

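The gauge hangs upright on the swung-out hook at scene crop (210,205), between the flap and the ball at (150,230). The gripper is clear, so I'm handing in.

```bash
python3 -c "
from bench import ctrl,readout
print(readout.get_state()['t']);print(ctrl.hand_in())"
```

```text
15.1
the job is handed in; nothing more can be done
None
```

I handed the job in at 15.1 s: the last picture shows the hook out at its stop, the nickel gauge hanging free on it and the gripper clear; the copper gauge was never touched, and no verdict came back.

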